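# Hold a glued carton in the corner of a gluing stand

### The arm

A 7-joint arm with a two-finger parallel gripper is mounted at the origin on the work surface. World frame = base frame: x ahead of the robot, y to its left, z up, the work surface at z = 0. Lengths are in m, angles in rad, forces in N, time in s.
With the tool pointing down it reaches from about 0.425 to 0.875 m from the base axis. Payload 4.7 kg.
Tool frame: the origin (TCP) lies on the mounting face of the last link; the fingertips stand 182 mm ahead of it and the grasp point (between the pads) lies 164 mm ahead of it (ctrl.finger_overhang is the distance from the TCP to the fingertips, in m); z points along the fingers, y is the line along which they close (so a half turn about z gives the same grasp; the last joint's range is limited). The gripper opens to 87 mm and grips with 3 to 60 N. Pads are 19 mm wide; open, the fingers measure 117 mm over their backs; the gripper's body (75 mm by 190 mm) begins 51 mm behind the grasp point.
Start: joints at [1.191, 0.321, -0.07, 1.45, 0.023, 1.371, -0.057], TCP at [0.249, -0.6, 0.405] pointing down, gripper open.
Joint ranges: [-2.86, 2.86], [-0.3, 2.09], [-1.38, 1.24], [0.06, 2.45], [-1.56, 4.7], [0.09, 2.05], [-2.69, 2.69]. Speed limits (rad/s): [2.57, 2.57, 3.14, 3.14, 3.14, 3.14, 3.14].

### API

Orientations are given as a rotation vector (axis times angle).
In Python, from bench import ctrl gives the robot as it stands.
- The arm moves only by the shell command python3 -m jog 'ROWS' [FORCE]. ROWS is a JSON object of lists of equal length, an entry for each row: "translation": the shift along the tool's x, y, z as a fraction of full scale, a list of three; "yaw": the turn about the tool's z as a fraction of full scale; "jaw": the closure, from 0 (fully open) to 1 (shut). In form: {"translation": [[dx, dy, dz], ...], "yaw": [yaw, ...], "jaw": [jaw, ...]}. A call has 1 to 8 rows; each row is the pose to reach, as a shift and turn from the pose commanded when the call began, along the tool's axes at that moment, turning the shorter way round; what a row does not reach only later rows make up. Full scale, the value 1, is 0.2 m for a shift and 180 degrees for a turn. A row lasts 1/8 s, in which the tool goes at most 62.5 mm and 10.7 degrees, less where a joint would pass 70% of its speed; a pose out of reach is approached as far as the arm can. A call with a number of a shift or a turn outside -1 to 1 is refused whole. A call with a gripper value outside its range is refused whole. The fingers move at their own pace and stop on an object; FORCE is the grip in N (left out, the last holds). Time passes only in rows, so rows that repeat a pose let the fingers close. It gives the time, the measured TCP pose, the force, the opening and the grip force at its end, in the units of the state.
- ctrl.get_state(): the state, without advancing time (a new reading comes with each control period).
- ctrl.get_image(name): name is "scene" or "top" or "wrist"; returns a dict with "pixels" (420x560x3 uint8, blue, green, red), "fx", "fy", "cx", "cy" (pixels), "k1" (the pictures are not rectified: a ray, as slopes to the right and down, at radius r is drawn at 1 + k1 r^2 times it, then the intrinsics apply), "R" (3x3) and "t" (3): a world point X has camera coordinates R X + t; the wrist camera has in their place "mount" (4x4, takes a point from camera to tool coordinates, whose origin is the TCP and whose axes are the flange's). Camera axes: x right, y down, z forward; pixel columns grow to the right and rows downward; lengths in m; the calibration is good to about 2 mm. A picture is of the moment at which its call begins: read the wrist's pose just before it. There is no depth.
- ctrl.close_job(): hands the job in; it is judged then, once.
Trained networks look in a picture, given as the dict that the camera call returned (one of the last four; its "shot" number tells which), for a name from the list of things; names that differ only in an ending like _2 or _b are one class to them, and where a whole thing is asked for, a point or a joint stands for the part that bears it (a point fixed in the world has none). Each returns a list of dicts, best first, with "p" (0 to 1); they miss things now and then, are a little off and sometimes report something else, mostly with a low value. They report only what shows in the picture. A call takes as long as a camera call. They do not tell look-alikes from the thing itself.
- ctrl.silhouettes(label, picture): "region" (420x560 bool, what is visible of it) and "at" ([column, row] in pixels, amid what is visible of it).
The state is a dict: "time": time; "joint_positions": joint angles; "qd": joint speeds; "joint_torque": joint torques, N m; "position": TCP position; "tool_rot": TCP orientation; "ft_force": force on the tool from outside, world axes, zero at the start; "torque": the same for the moment, N m; "grip_width": opening from 0.0 (shut) to 1.0 (fully open); "grip_force": force on a finger pad.
Only numpy, scipy, OpenCV 4.12 (cv2) and the standard library are available. Lean on these libraries where they do the work, as an engineer would, in place of code of your own. Each camera call takes 0.05 s, during which the arm holds its last target. There are 200 camera calls.

### The job

The tall cardboard carton has just been glued and must be held square while the glue takes. Pick it up, set it upright on the small raised ledge of the gluing stand with its long side along the low side stop, and press it into the corner so that it sits flat on the ledge with its end flush against the tall end stop and its side flush against the low side stop. The program finishes while still holding the carton pressed firmly against both stops at once; leave everything else on the table where it is.

Things in the scene. Friction and masses are not known exactly. Their poses are not given: they have to be found in the camera images.
- carton_center (a point): centre of the carton to be glued: a closed cardboard box 90 mm long (its x axis), 60 mm wide (y) and 75 mm high (z), the tallest carton on the table, 0.2 to 0.45 kg, standing upright on the table at the start; this point lies half-way up, 37.5 mm above its underside. Either end and either side may go to the stops. Its smooth card slides easily on the ledge and stops (friction about 0.3). There is room for a grasp across its 60 mm width, in its upper part.
- stand: the gluing stand, fixed to the table; origin under the centre of its base, at table height. Base 150 mm (x) x 120 mm (y) x 12 mm high; a post carries the ledge, and the end stop stands on the ledge's +x edge and the side stop on its +y edge (stand axes). With the carton seated, its centre is at x = -10, y = -7.5, z = 97.5 mm in this frame, its long axis along x.
- corner (a point): the inner corner where the ledge's top and the faces of the two stops meet, at x = 35, y = 22.5, z = 60 mm in the stand's frame; its axes are the stand's
- ledge: waxed wooden ledge, 70 mm (stand x) x 45 mm (stand y), its flat top 60 mm above the table, centred over the stand's base; smaller than the carton, which overhangs it on the two open sides. Origin and axes are the stand's.
- end_stop: rigid upright metal plate at the ledge's +x edge, its face towards -x; 67 mm wide (y), 12 mm thick, its top 45 mm above the ledge. Origin and axes are the stand's.
- side_stop: rigid low metal plate at the ledge's +y edge, its face towards -y; 80 mm long (x), 12 mm thick, its top only 22 mm above the ledge, so that a finger gripping the upper part of the carton passes over it. Origin and axes are the stand's.
- flat_carton: flat closed cardboard carton, 100 x 70 x 28 mm; to be left alone; origin under its middle
- small_carton: small closed cardboard cube, 45 mm; to be left alone; origin under its middle
- glue_pot: white open glue pot, 58 mm wide and 45 mm high, with a brush stick leaning out of it up to 88 mm high; to be left alone; origin under its middle
- sweet_jar: jar with a metal cap, 64 mm wide and 85 mm high; to be left alone; origin under its middle
- card_stack: stack of cut cards, 110 x 75 x 24 mm; to be left alone; origin under its middle
- weight: dark steel block, 50 x 50 x 30 mm; to be left alone; origin under its middle
- folder: paste knife with a broad blade and a wooden handle, lying flat, 160 mm long; to be left alone; origin under its middle
- carton: the same carton as carton_center; origin under its middle, same axes
There are look-alikes about, which are no part of the job. What is shaped like the carton but green or orange is not meant.

How it is judged:
On the way, in this order (a step that is already met when the one before it is completed fails the run):
1. the carton is lifted clear of the table in the gripper (height (world z) of carton_center above 0.085 m and contact force between carton and the fingers above 1 N), for 0.2 s.
2. the carton stands upright on the ledge (contact force between carton and ledge above 0.3 N and angle between carton_center's own z axis and vertical below 0.08 rad and z of carton_center in the frame of stand between 0.0935 and 0.1015 m and x of carton_center in the frame of stand between -0.05 and 0 m and y of carton_center in the frame of stand between -0.04 and 0 m), for 0.2 s.
At the end, for the whole second after the job is handed in: through the last second: the carton on the ledge (touching, height within 3 mm, tilt and yaw error under 0.05 rad), centre within 3 mm of its seated place in the corner, fingers on it, more than 2 N against the end stop and more than 2 N against the side stop (contact force between carton and end_stop above 2 N and contact force between carton and side_stop above 2 N and contact force between carton and ledge above 0.2 N and contact force between carton and the fingers above 1 N and x of carton_center in the frame of stand between -0.013 and -0.007 m and y of carton_center in the frame of stand between -0.0105 and -0.0045 m and z of carton_center in the frame of stand between 0.0945 and 0.1005 m and angle between the x axis of carton and the x axis of stand, either way round below 0.05 rad and angle between carton_center's own z axis and vertical below 0.05 rad and linear speed of carton below 0.02 m/s); the arm keeps its last pose, push and grip.
It fails at once if a bystander is pushed more than 30 mm from its place (distance of any of flat_carton, small_carton, glue_pot, sweet_jar, card_stack, weight, folder from where it was at the start of the episode above 0.03 m).
It also fails if it takes over 54 s, if anything falls off the work surface, if the arm or the gripper's body presses on something with over 40 N, if the wrist force passes 120 N, or if a joint passes its speed limit or range.

## Working session

There is one attempt and no reset: what is moved stays moved. The work goes in short steps, Python scripts to look and compute and a shell command to move; the robot and the scene stay as the last step left them, time stands still between calls to the robot, and variables do not carry over. Pictures are saved under pics/ and viewed, at most 10 in all, crops included, and the job is handed in when it is done.

```bash
mkdir -p pics; ls; cat > h.py <<'E'
import numpy as np,cv2
from bench import ctrl
def ray(im,uv):
    x,y=(uv[0]-im["cx"])/im["fx"],(uv[1]-im["cy"])/im["fy"]
    k=im["k1"]; a,b=x,y
    for _ in range(30):
        s=1+k*(a*a+b*b); a,b=x/s,y/s
    return np.array([a,b,1.])
def toworld(im,uv,z):
    R=np.array(im["R"]);t=np.array(im["t"])
    d=R.T@ray(im,uv); c=-R.T@t
    return c+d*(z-c[2])/d[2]
def proj(im,X):
    p=np.array(im["R"])@np.asarray(X,float)+np.array(im["t"]); x,y=p[0]/p[2],p[1]/p[2]
    s=1+im["k1"]*(x*x+y*y); return np.array([im["fx"]*x*s+im["cx"],im["fy"]*y*s+im["cy"]])
def wristim():
    s=ctrl.get_state(); im=ctrl.get_image("wrist")
    T=np.eye(4);T[:3,:3]=cv2.Rodrigues(np.array(s["tool_rot"],float))[0];T[:3,3]=s["position"]
    W=T@np.array(im["mount"]); im=dict(im); im["R"]=W[:3,:3].T; im["t"]=-W[:3,:3].T@W[:3,3]
    return im
E
python3 - <<'E'
from h import *
s=ctrl.get_state();print(s)
for n in("top","scene"):
    im=ctrl.get_image(n);cv2.imwrite(f"pics/{n}0.png",im["pixels"])
    print(n,-np.array(im["R"]).T@im["t"])
    for l in("carton","stand","ledge","end_stop","side_stop","flat_carton","small_carton","glue_pot","sweet_jar"):
        for d in ctrl.silhouettes(l,im):
            if d["p"]>.2: print(l,round(d["p"],2),d["at"],d["region"].sum(),toworld(im,d["at"],.03).round(3))
E
```

```text
pics
{'time': 0.0, 'joint_positions': array([ 1.19111589,  0.32183296, -0.07010468,  1.45170964,  0.0225913 ,
        1.37082327, -0.05691307]), 'qd': array([-0.0009773 , -0.00248044,  0.00063661,  0.00197406, -0.00084295,
        0.00093426,  0.00142913]), 'joint_torque': array([-1.23070922e-04, -4.91283882e+01, -4.04255250e-01, -3.12524450e+01,
       -6.40663714e-02,  4.37274633e-02,  1.93941960e-04]), 'position': array([ 0.24929079, -0.60005665,  0.40363748]), 'tool_rot': array([-3.07899366e+00, -6.14237479e-01,  7.43074533e-04]), 'ft_force': array([-0.56552314, -0.23454693,  0.0543779 ]), 'torque': array([-0.01500777,  0.05204081,  0.02387437]), 'grip_force': 0.0, 'grip_width': 0.9963806005709874}
top [ 0.40981776 -0.01605058  0.95604629]
carton 0.97 [447.7, 212.5] 1408 [ 0.556 -0.427  0.03 ]
carton 0.78 [428.6, 295.7] 1406 [ 0.357 -0.361  0.03 ]
carton 0.72 [371.3, 292.7] 1286 [ 0.37  -0.224  0.03 ]
carton 0.64 [397.6, 234.2] 1333 [ 0.506 -0.296  0.03 ]
stand 0.69 [230.5, 204.3] 2816 [0.591 0.107 0.03 ]
ledge 0.61 [213.5, 204.6] 169 [0.591 0.149 0.03 ]
ledge 0.55 [262.4, 136.2]
[... 529 characters left out ...]
 [95.1, 270.0] 1927 [ 0.352 -0.351  0.03 ]
carton 0.89 [146.8, 236.0] 1577 [ 0.363 -0.216  0.03 ]
carton 0.66 [165.8, 283.1] 2211 [ 0.498 -0.287  0.03 ]
carton 0.6 [138.2, 343.2] 2705 [ 0.561 -0.417  0.03 ]
stand 0.93 [315.5, 205.1] 2615 [0.614 0.107 0.03 ]
ledge 0.75 [311.1, 193.2] 354 [0.58  0.139 0.03 ]
end_stop 0.81 [331.3, 194.8] 425 [0.625 0.165 0.03 ]
side_stop 0.82 [314.2, 181.7] 224 [0.561 0.183 0.03 ]
flat_carton 0.95 [222.2, 240.6] 1328 [ 0.51  -0.124  0.03 ]
small_carton 0.73 [243.9, 296.5] 735 [ 0.649 -0.217  0.03 ]
small_carton 0.49 [318.1, 201.2] 2545 [0.611 0.123 0.03 ]
glue_pot 0.65 [243.9, 195.4] 515 [0.449 0.03  0.03 ]
sweet_jar 0.64 [348.8, 246.4] 1132 [0.75  0.033 0.03 ]
```

View pics/top0.png

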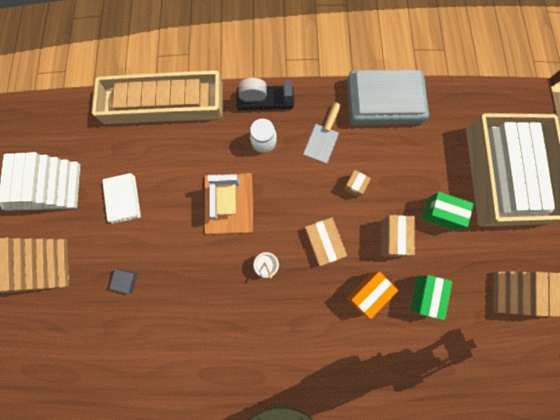

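View pics/scene0.png

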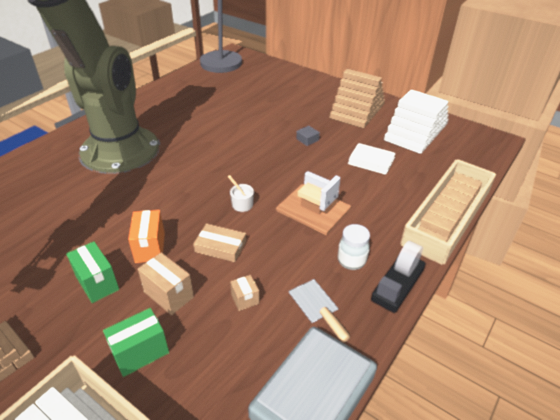

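The candidates in the top picture are:
- brown tall carton at (398,235)
- green cartons at (448,211) and (432,297)
- orange carton at (374,295)
- flat brown carton at (326,242)
- small cube at (357,184)

I choose the brown one at (398,235), which is at (166,283) in the scene picture. The stand is at (229,203), with its end stop towards world +x and its side stop towards +y. Next I fit the poses with silhouettes and take a close crop.

```bash
cat >> h.py <<'E'
from scipy.optimize import minimize
def box(cx,cy,z0,lx,ly,h): return np.array([[cx+a*lx/2,cy+b*ly/2,z0+c*h] for a in(-1,1) for b in(-1,1) for c in(0,1)])
CARTON=[box(0,0,0,.09,.06,.075)]
STAND=[box(0,0,0,.15,.12,.012),box(0,0,.048,.07,.045,.012),box(.041,0,.06,.012,.067,.045),box(0,.0285,.06,.08,.012,.022),box(0,0,.012,.03,.03,.04)]
def mask(im,parts,p,S=4):
    c,s=np.cos(p[2]),np.sin(p[2]); m=np.zeros((420*S,560*S),np.uint8)
    for B in parts:
        W=B.copy();W[:,0]=p[0]+c*B[:,0]-s*B[:,1];W[:,1]=p[1]+s*B[:,0]+c*B[:,1]
        q=np.array([proj(im,w) for w in W]); q=(q+.5)*S
        cv2.fillConvexPoly(m,cv2.convexHull(q.astype(np.int32)),1)
    return cv2.resize(m.astype(np.float32),(560,420),interpolation=cv2.INTER_AREA)
def fit(views,parts,p0):
    def f(p):
        e=0
        for im,r in views:
            m=mask(im,parts,p); e+=1-np.minimum(m,r).sum()/np.maximum(m,r).sum()
        return e/len(views)
    best=None
    for dy in(-.4,-.2,0,.2,.4):
        q=np.array(p0)+[0,0,dy]
        r=minimize(f,q,method="Nelder-Mead",options=dict(initial_simplex=q+np.array([[0,0,0],[.015,0,0],[0,.015,0],[0,0,.15]]),xatol=3e-4,fatol=1e-4,maxiter=90))
        if best is None or r.fun<best.fun:best=r
    return best.x,best.fun
def draw(im,parts,p,col=(255,0,255)):
    o=im["pixels"].copy()
    c,_=cv2.findContours((mask(im,parts,p)>.5).astype(np.uint8),0,2); cv2.drawContours(o,c,-1,col,1); return o
def near(l,im,uv,tol=15):
    ds=[d for d in ctrl.silhouettes(l,im) if np.hypot(*(np.array(d["at"])-uv))<tol]
    return ds[0]["region"].astype(np.float32) if ds else None
E
python3 - <<'E'
from h import *
ims={n:ctrl.get_image(n) for n in("top","scene")}
at={"carton":[(398,235),(166,283)],"stand":[(230,204),(316,205)]}
crops=[]
for l,P,p0 in(("carton",CARTON,(.49,-.285,0)),("stand",STAND,(.585,.11,0))):
    v=[(im,near(l,im,np.array(a))) for im,a in zip(ims.values(),at[l])]
    v=[x for x in v if x[1] is not None]; print(l,len(v))
    p,e=fit(v,P,p0); print(p.round(4),round(e,3))
    for x in v: print(' single',*[q.round(4) if i==0 else round(q,3) for i,q in enumerate(fit([x],P,p))])
    for (n,im),a in zip(ims.items(),at[l]):
        o=draw(im,P,p); r=o[a[1]-50:a[1]+50,a[0]-65:a[0]+65]; crops.append(cv2.resize(r,(390,300),interpolation=cv2.INTER_CUBIC))
cv2.imwrite("pics/c1.png",np.vstack([np.hstack(crops[:2]),np.hstack(crops[2:])]))
E
```

```text
carton 1
[ 0.5011 -0.2922 -0.0831] 0.041
 single [ 0.5011 -0.2922 -0.0831] 0.041
stand 2
[0.5998 0.1163 0.0018] 0.058
 single [ 0.5984  0.116  -0.01  ] 0.033
 single [ 0.6006  0.119  -0.0029] 0.068
```

View pics/c1.png

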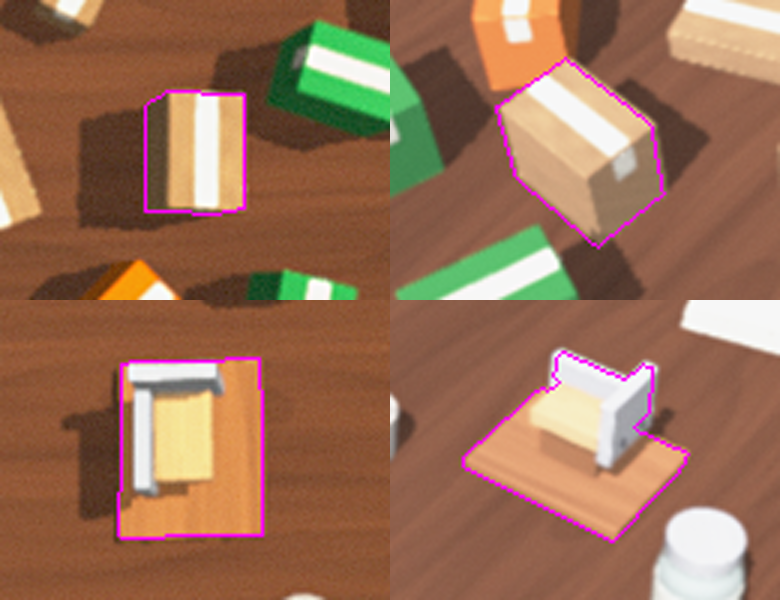

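The crop shows the brown tall carton outlined exactly, and the stand too, with its end stop towards +x and the low side stop towards +y. Next I work out the approach.

```bash
cat >> h.py <<'E'
def go(x,y,z,yaw=None):
    "fractions to reach TCP x,y,z with tool x axis at world angle yaw"
    s=ctrl.get_state(); R=cv2.Rodrigues(np.array(s["tool_rot"],float))[0]
    d=R.T@(np.array([x,y,z])-s["position"])/.2
    c=np.arctan2(R[1,0],R[0,0]); dy=0 if yaw is None else -((yaw-c+np.pi/2)%np.pi-np.pi/2)/np.pi
    print("t",round(s["time"],2),"pos",s["position"].round(4),"toolyaw",round(c,4),"tilt",R[:2,2].round(4),"F",s["ft_force"].round(1),"->",d.round(4),"yaw",round(dy,4))
E
python3 -c "
from h import *
go(.501,-.292,.36,-.083)"
```

```text
t 1.3 pos [ 0.2494 -0.6003  0.4048] toolyaw 0.3937 tilt [ 0.     -0.0001] F [-0.5 -0.5 -0.3] -> [ 1.7533 -0.9407  0.2238] yaw 0.1518
```

```bash
python3 -m jog '{"translation":[[0.25,-0.13,0.05],[0.5,-0.27,0.1],[0.75,-0.4,0.15],[1,-0.54,0.2]],"yaw":[0.04,0.08,0.12,0.15],"jaw":[0,0,0,0]}'; python3 -c "
from h import *
go(.501,-.292,.36,-.083)"
```

```text
time: 1.8
position: [0.3936, -0.4223, 0.3647]
tool_rot: [3.138, -0.127, 0.001]
ft_force: [0.3, -1.4, -0.1]
grip_width: 0.996
grip_force: 0.0
t 1.8 pos [ 0.3936 -0.4223  0.3647] toolyaw -0.081 tilt [ 0.0005 -0.0006] F [ 0.3 -1.4 -0.1] -> [ 0.4824 -0.6927  0.0233] yaw 0.0006
```

```bash
python3 -m jog '{"translation":[[0.16,-0.23,0.02],[0.32,-0.46,0.02],[0.48,-0.69,0.02],[0.48,-0.69,0.02]],"yaw":[0,0,0,0],"jaw":[0,0,0,0]}'; python3 - <<'E'
from h import *
im=wristim(); c=proj(im,[.501,-.292,.05]); print("expect",c)
ds=ctrl.silhouettes("carton",im)
for d in ds: print(round(d["p"],2),d["at"],d["region"].sum())
p=np.array([.501,-.292,-.083])
if ds:
    d=min(ds,key=lambda d:np.hypot(*(np.array(d["at"])-c)))
    p,e=fit([(im,d["region"].astype(np.float32))],CARTON,p); print(p.round(4),e)
cv2.imwrite("pics/w1.png",draw(im,CARTON,p))
go(.501,-.292,.214,-.083)
E
```

```text
time: 2.3
position: [0.5024, -0.288, 0.3611]
tool_rot: [-3.137, 0.106, -0.003]
ft_force: [-0.1, -0.6, -0.2]
grip_width: 1.003
grip_force: 0.0
expect [280.79103522 204.74698558]
0.96 [229.3, 320.9] 3280
0.91 [284.1, 205.0] 6364
0.87 [410.7, 136.4] 7939
0.73 [336.6, 315.7] 1644
0.59 [26.3, 244.1] 540
[ 0.502  -0.2918 -0.0775] 0.026316285133361816
t 2.4 pos [ 0.4992 -0.2934  0.3608] toolyaw -0.076 tilt [-0.0004 -0.0007] F [-0.4 -0.6 -0.3] -> [ 0.0087 -0.008   0.7339] yaw 0.0022
```

View pics/w1.png

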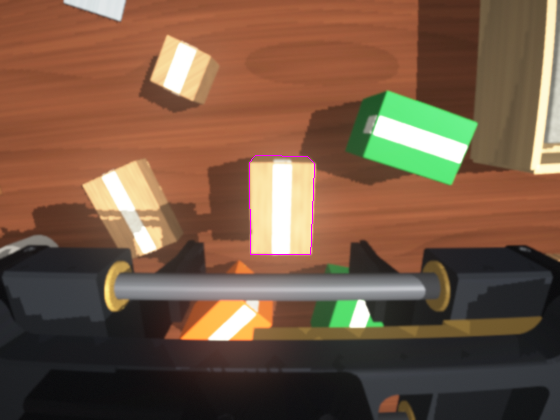

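The wrist view shows the brown carton at (282,205), between the finger lines and clear of the green and orange boxes. Descend and grasp.

```bash
python3 -m jog '{"translation":[[0.01,-0.005,0.2],[0.01,-0.005,0.4],[0.01,-0.005,0.6],[0.01,-0.005,0.74],[0.01,-0.005,0.74],[0.01,-0.005,0.74]],"yaw":[0,0,0,0,0,0],"jaw":[0,0,0,0,0,0]}' 30; python3 -m jog '{"translation":[[0,0,0],[0,0,0],[0,0,0],[0,0,0],[0,0,0],[0,0,0]],"yaw":[0,0,0,0,0,0],"jaw":[1,1,1,1,1,1]}' 30;
```

```text
time: 3.15
position: [0.501, -0.2942, 0.214]
tool_rot: [3.138, -0.124, 0.002]
ft_force: [0.0, -0.8, 0.3]
grip_width: 1.004
grip_force: 0.0
time: 3.9
position: [0.5013, -0.2927, 0.2132]
tool_rot: [3.139, -0.121, 0.0]
ft_force: [-0.8, 0.9, 3.2]
grip_width: 0.684
grip_force: 30.0
```

```bash
python3 -m jog '{"translation":[[0,0,-0.1],[0,0,-0.25],[0,0,-0.4],[0,0,-0.55],[0,0,-0.66],[0,0,-0.66],[0,0,-0.66]],"yaw":[0,0,0,0,0,0,0],"jaw":[1,1,1,1,1,1,1]}'; python3 -c "
from h import *
im=wristim()
c=proj(im,[.501,-.292,.2]);ds=ctrl.silhouettes('carton',im)
for d in ds: print(round(d['p'],2),d['at'],d['region'].sum())
go(.57,.09,.345,-.005)"
```

```text
time: 4.78
position: [0.5006, -0.2927, 0.3439]
tool_rot: [-3.139, 0.122, 0.002]
ft_force: [-0.3, -0.3, -2.5]
grip_width: 0.686
grip_force: 30.0
0.77 [279.3, 236.3] 16573
0.57 [414.7, 133.1] 8924
0.57 [345.4, 325.5] 59
0.4 [207.9, 326.8] 44
t 4.88 pos [ 0.5006 -0.2926  0.3433] toolyaw -0.0774 tilt [-0.0022  0.0012] F [ 0.1  0.8 -2.9] -> [ 0.1979 -1.9343 -0.007 ] yaw -0.0231
```

```bash
python3 -m jog '{"translation":[[0.02,-0.15,0],[0.04,-0.35,0],[0.06,-0.55,0],[0.08,-0.75,0],[0.1,-0.95,0],[0.1,-0.98,0]],"yaw":[0,0,-0.01,-0.02,-0.023,-0.023],"jaw":[1,1,1,1,1,1]}'; python3 -c "
from h import *
go(.573,.092,.345,-.005)"
```

```text
time: 5.62
position: [0.5364, -0.0949, 0.3439]
tool_rot: [-3.14, -0.001, 0.002]
ft_force: [-1.5, -0.9, -2.0]
grip_width: 0.689
grip_force: 30.0
t 5.62 pos [ 0.5364 -0.0949  0.3439] toolyaw 0.0009 tilt [-0.0013  0.002 ] F [-1.5 -0.9 -2. ] -> [ 0.1838 -0.9344 -0.004 ] yaw 0.0019
```

```bash
python3 -m jog '{"translation":[[0.03,-0.15,0],[0.07,-0.35,0],[0.1,-0.55,0],[0.14,-0.75,0],[0.18,-0.9,0],[0.18,-0.93,0],[0.18,-0.93,0]],"yaw":[0,0,0,0,0,0,0],"jaw":[1,1,1,1,1,1,1]}'; python3 - <<'E'
from h import *
im=wristim(); go(.573,.092,.345,-.005)
print("stand at",proj(im,[.64,.1165,.105]))
for l in("stand","end_stop","side_stop","carton"):
    for d in ctrl.silhouettes(l,im): print(l,round(d["p"],2),d["at"],d["region"].sum())
cv2.imwrite("pics/w2.png",np.hstack([draw(im,STAND,(.599,.1165,-.005))]))
E
```

```text
time: 6.5
position: [0.573, 0.0859, 0.344]
tool_rot: [3.14, -0.009, -0.002]
ft_force: [-0.3, -0.5, -2.4]
grip_width: 0.691
grip_force: 30.0
t 6.55 pos [0.5731 0.0851 0.3441] toolyaw -0.0071 tilt [-0.0013 -0.0014] F [-0.   0.2 -2.5] -> [-0.0009 -0.0344 -0.0047] yaw -0.0007
stand at [232.90517289 138.40852508]
stand 0.92 [239.6, 139.9] 9638
end_stop 0.98 [228.6, 136.2] 1596
side_stop 0.73 [207.7, 172.9] 1166
carton 0.67 [280.2, 236.6] 16664
```

View pics/w2.png

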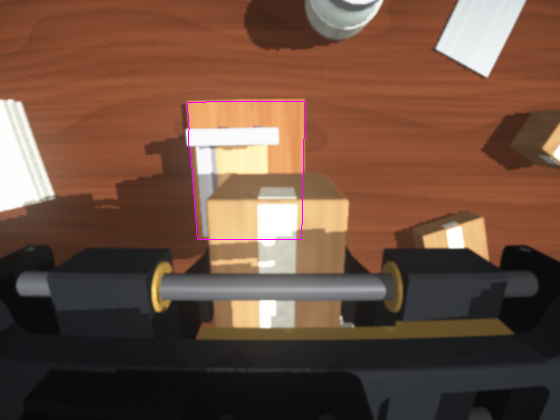

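The overlay agrees with the stand at (245,170), and the carton hangs level short of both stops. Lower it onto the ledge.

```bash
python3 -m jog '{"translation":[[0,-0.025,0.1],[0,-0.025,0.2],[0,-0.025,0.28],[0,-0.025,0.32],[0,-0.025,0.34],[0,-0.025,0.34]],"yaw":[0,0,0,0,0,0],"jaw":[1,1,1,1,1,1]}'; python3 -m jog '{"translation":[[0,0,0.008],[0,0,0.016],[0,0,0.016]],"yaw":[0,0,0],"jaw":[1,1,1]}'
```

```text
time: 7.5
position: [0.5733, 0.0919, 0.2768]
tool_rot: [-3.142, 0.008, -0.0]
ft_force: [-0.7, -0.5, -2.4]
grip_width: 0.686
grip_force: 30.0
time: 7.88
position: [0.5732, 0.0919, 0.2736]
tool_rot: [3.141, -0.008, 0.0]
ft_force: [-0.1, -0.6, -2.0]
grip_width: 0.684
grip_force: 30.0
```

```bash
python3 -m jog '{"translation":[[0,0,0.005],[0,0,0.01],[0,0,0.01],[0,0,0.01]],"yaw":[0,0,0,0],"jaw":[1,1,1,1]}'
```

```text
time: 8.38
position: [0.5736, 0.0921, 0.2731]
tool_rot: [3.141, -0.008, 0.003]
ft_force: [-1.9, -0.6, 5.0]
grip_width: 0.688
grip_force: 30.0
```

```bash
python3 -m jog '{"translation":[[0,0,0],[0.02,-0.02,0],[0.035,-0.04,0],[0.05,-0.06,0],[0.055,-0.07,0],[0.055,-0.07,0]],"yaw":[0,0,0,0,0,0],"jaw":[1,1,1,1,1,1]}'; python3 -m jog '{"translation":[[0.01,0,0],[0.02,0,0],[0.02,0,0]],"yaw":[0,0,0],"jaw":[1,1,1]}'
```

```text
time: 9.12
position: [0.5851, 0.1059, 0.2732]
tool_rot: [3.141, -0.008, 0.005]
ft_force: [0.1, -0.5, 4.9]
grip_width: 0.685
grip_force: 30.0
time: 9.5
position: [0.5888, 0.1062, 0.2732]
tool_rot: [-3.141, 0.008, -0.003]
ft_force: [-1.0, -0.2, 5.6]
grip_width: 0.686
grip_force: 30.0
```

```bash
python3 -m jog '{"translation":[[0.01,-0.01,0],[0.01,-0.01,0],[0.01,-0.01,0]],"yaw":[0,0,0],"jaw":[1,1,1]}'; python3 -m jog '{"translation":[[0.01,-0.01,0],[0.01,-0.01,0],[0.01,-0.01,0]],"yaw":[0,0,0],"jaw":[1,1,1]}'
```

```text
time: 9.88
position: [0.5896, 0.1069, 0.2732]
tool_rot: [3.139, -0.009, -0.004]
ft_force: [-8.7, -4.2, 12.1]
grip_width: 0.683
grip_force: 30.0
time: 10.25
position: [0.5907, 0.1079, 0.2731]
tool_rot: [3.136, -0.01, -0.01]
ft_force: [-12.7, -7.0, 15.3]
grip_width: 0.686
grip_force: 30.0
```

```bash
python3 -m jog '{"translation":[[0,-0.01,0],[0,-0.015,0],[0,-0.015,0],[0,-0.015,0]],"yaw":[0,0,0,0],"jaw":[1,1,1,1]}'; python3 - <<'E'
from h import *
go(.589,.109,.273)
ims=[ctrl.get_image("scene"),ctrl.get_image("top"),wristim()]
S=(.599,.1165,-.005)
for im,uv in zip(ims[:2],[(316,205),(230,204)]):
    ds=[d for d in ctrl.silhouettes("carton",im)]
    print([(round(d["p"],2),d["at"]) for d in ds])
o=[]
for im in ims:
    u=proj(im,[.589,.109,.1]).astype(int); print(u)
    m=draw(im,[CARTON[0]+[-.010,-.0075,.06]],S)
    h,w=(50,65) if im is not ims[2] else (100,130)
    y0=max(0,u[1]-h);x0=max(0,u[0]-w)
    o.append(cv2.resize(m[y0:y0+2*h,x0:x0+2*w],(390,300),interpolation=cv2.INTER_CUBIC))
cv2.imwrite("pics/c3.png",np.vstack([np.hstack(o[:2]),np.hstack([o[2],o[2]*0])]))
E
```

```text
time: 10.75
position: [0.5907, 0.1103, 0.2731]
tool_rot: [3.135, -0.01, -0.01]
ft_force: [-13.8, -7.9, 15.8]
grip_width: 0.687
grip_force: 30.0
t 10.75 pos [0.5907 0.1103 0.2731] toolyaw -0.0064 tilt [-0.0065 -0.0068] F [-13.8  -7.9  15.8] -> [-0.0084  0.0063  0.0004] yaw 0
[(0.93, [139.7, 342.3]), (0.74, [147.1, 237.7]), (0.71, [319.6, 182.8]), (0.59, [94.2, 271.9]), (0.49, [243.3, 196.9])]
[(0.84, [372.5, 294.9]), (0.72, [429.2, 295.3]), (0.6, [448.6, 211.3]), (0.18, [123.5, 198.6])]
[309 178]
[225 199]
[275 263]
```

View pics/c3.png

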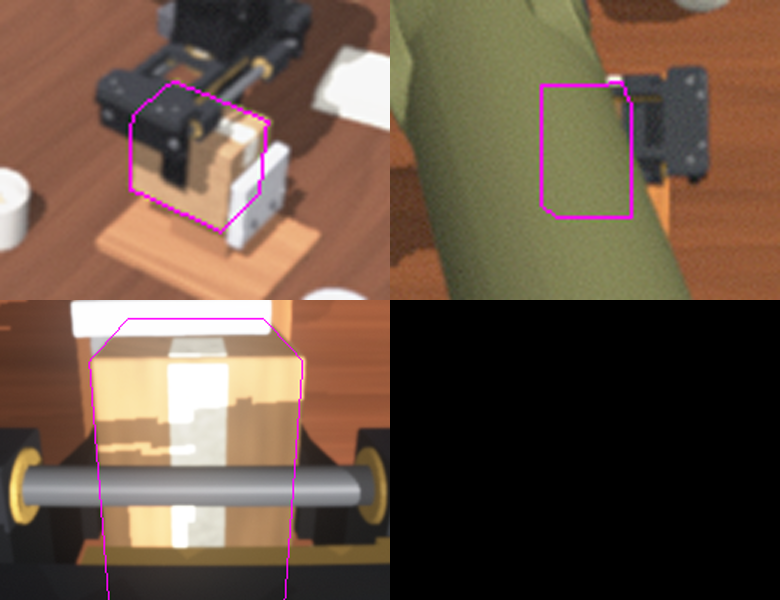

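The scene crop and wrist view show the carton upright on the ledge with its end against the end stop. The y force is still at friction level, so I keep pushing along +y.

```bash
python3 -m jog '{"translation":[[0,-0.005,-0.005],[0,-0.01,-0.005],[0,-0.01,-0.005]],"yaw":[0,0,0],"jaw":[1,1,1]}';python3 -m jog '{"translation":[[0,-0.01,0],[0,-0.01,0],[0,-0.01,0]],"yaw":[0,0,0],"jaw":[1,1,1]}'
```

```text
time: 11.38
position: [0.5908, 0.1108, 0.2731]
tool_rot: [3.132, -0.011, -0.011]
ft_force: [-11.7, -10.3, 12.4]
grip_width: 0.691
grip_force: 30.0
time: 11.75
position: [0.5909, 0.1113, 0.2732]
tool_rot: [3.13, -0.012, -0.011]
ft_force: [-12.6, -13.2, 13.0]
grip_width: 0.691
grip_force: 30.0
```

```bash
python3 -m jog '{"translation":[[0,-0.01,0],[0,-0.015,0],[0,-0.015,0],[0,-0.015,0],[0,-0.015,0]],"yaw":[0,0,0,0,0],"jaw":[1,1,1,1,1]}';python3 -m jog '{"translation":[[0.01,0,0],[0.01,0,0],[0.01,0,0],[0.01,0,0],[0.01,0,0],[0.01,0,0],[0.01,0,0],[0.01,0,0]],"yaw":[0,0,0,0,0,0,0,0],"jaw":[1,1,1,1,1,1,1,1]}'
python3 - <<'E'
from h import *
go(.589,.109,.273)
im=wristim(); s=ctrl.silhouettes("carton",im); print([(round(d["p"],2),d["at"],d["region"].sum()) for d in s])
cv2.imwrite("pics/w4.png",cv2.resize(im["pixels"][110:300,150:410],(780,570),interpolation=cv2.INTER_CUBIC))
E
```

```text
time: 12.38
position: [0.5912, 0.1122, 0.2733]
tool_rot: [3.126, -0.015, -0.012]
ft_force: [-13.5, -17.0, 15.8]
grip_width: 0.69
grip_force: 30.0
time: 13.38
position: [0.5924, 0.1123, 0.273]
tool_rot: [3.126, -0.016, -0.017]
ft_force: [-17.6, -17.5, 17.3]
grip_width: 0.686
grip_force: 30.0
t 13.38 pos [0.5924 0.1123 0.273 ] toolyaw -0.01 tilt [-0.0108 -0.0153] F [-17.6 -17.5  17.3] -> [-0.0166  0.0165  0.0004] yaw 0
[(0.95, [279.0, 245.0], np.int64(15035))]
```

View pics/w4.png

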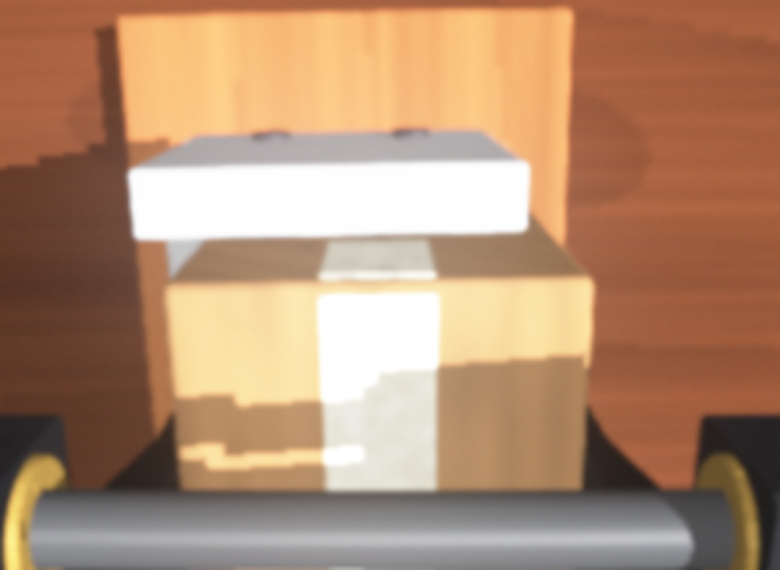

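The carton is flush at the end stop (image edge about (330,235)) and at the side stop. Both forces are steady at about 17 N, well above what friction could account for. Hand in.

```bash
python3 -c "
from bench import ctrl
print(ctrl.close_job())"
```

```text
the job is handed in; nothing more can be done
None
```

I handed the job in at about 13.5 s, with the carton upright on the ledge and held against both stops at about 17 N measured at the wrist in each direction; no verdict came back.

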